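Switch the rinse manifold through its L-shaped gate

ROBOT

A 6-joint arm with a two-finger parallel gripper is mounted at the origin on a cart in front of the work surface, level with it; the furniture and walls round the work are solid. World frame = base frame: x ahead of the robot, y to its left, z up, the work surface at z = 0. Lengths are in m, angles in degrees, forces in N, time in s.
With the tool pointing down it reaches from about 0.325 to 0.85 m from the base axis. Payload 15.5 kg.
Tool frame: the origin (TCP) lies at the very end of the fingers, on their centre line; the grasp point (between the pads) lies arm.grip_depth behind it (arm.grip_depth is the distance from the TCP to the grasp point, in m); z points along the fingers, y is the direction in which the jaws open and shut (so a half turn about z gives the same grasp; the last joint's range is limited). The gripper opens to 91 mm and grips with 3 to 60 N. Pads are 32 mm wide; open, the fingers measure 118 mm over their backs; the gripper's body (76 mm by 178 mm) begins 60 mm behind the grasp point.
Start: joints at [-80.3, 28.281, 77.091, -0, 74.628, -5.472], TCP at [0.164, -0.603, 0.214] pointing down, gripper open.
Joint ranges: [-166.48, 166.48], [-47.26, 123.95], [12.59, 153.08], [-70.14, 250.14], [6.76, 159.57], [-176.63, 176.63]. Speed limits (degrees/s): [108.29, 108.29, 147.25, 172.46, 172.46, 172.46].

INTERFACE

Orientations are given as a 3x3 rotation matrix whose columns are the frame's x, y, z axes.
In Python, from rig import arm gives the robot as it stands. Calls block until the motion is done:
- arm.move_to(position, orientation): joint-space move of the TCP to a pose.
- arm.move_l(position, orientation=None, feed=0.15): straight line of the TCP; orientation=None keeps the orientation; feed is the mean speed in m/s.
- arm.move_joints(angles): joint-space move.
- arm.grip(opening): finger opening in m; the grip force is fixed at half the most; returns when the fingers have stopped.
- arm.sleep(seconds).
- arm.solve_ik(position, orientation): joint angles nearest the present ones, or None.
- arm.snapshot(name): name is "side" or "top" or "wrist"; returns the picture (480x640x3 uint8, red, green, blue); there is no depth.
- arm.get_calibration(name): a dict with "intrinsics" (3x3 intrinsics, pixels), "k1" (the pictures are not rectified: a ray, as slopes to the right and down, at radius r is drawn at 1 + k1 r^2 times it, then the intrinsics apply), "cam_to_world" (4x4, takes a point from camera to world coordinates). Camera axes: x right, y down, z forward; pixel columns grow to the right and rows downward; lengths in m; the calibration is good to about 2 mm. A picture is of the moment at which its call begins: read the wrist's pose just before it. get_calibration takes no time and is no camera call; for the wrist camera it gives the pose at the moment of the call.
A pose or a line that the arm cannot do raises arm.Unreachable and nothing moves.
- arm.sign_off(): hands the job in, once; it reports no verdict.
Readings, each from a call of its own:
- arm.current_t(): time.
- arm.current_joint_positions(): joint angles.
- arm.current_dq(): joint speeds.
- arm.current_tau(): joint torques, N m.
- arm.current_ee_pos(): TCP position.
- arm.current_tool_rot(): TCP orientation.
- arm.current_force(): force on the tool from outside, world axes, zero at the start.
- arm.current_torque(): the same for the moment, N m.
- arm.current_width(): finger opening in m.
Only numpy, scipy, OpenCV 4.12 (cv2) and the standard library are available. Lean on these libraries where they do the work, as an engineer would, in place of code of your own. Each camera call takes 0.05 s, during which the arm holds its last target.

TASK

Switch over the rinse manifold, the low box with the L-shaped slot in its cover plate: gently push its round selector along the long leg of the slot to the corner, then round the corner and along the short leg, fully home against its closed end. Only push the selector sideways with the fingertips; do not grip it or lift it. Leave the cardboard box, vial and bottles standing round the manifold where they are, and finish with the hand clear.

Things in the scene. Friction and masses are not known exactly. Their poses are not given: they have to be found in the camera images.
- manifold: Rinse manifold, fixed: low grey box, aluminium cover, 96 (x) x 150 (y) x 30 mm high. Origin: centre of its underside; z up, +x away from the robot, +y left, turned up to 15 degrees. L slot in the cover, 16 mm wide: long leg along y at x = -22 mm, the selector's axis travels from y = -43 (dead end) to the corner at y = +43; then the short leg along +x, to its closed end at x = +20 mm.
- selector_base (a point): Point on the selector's axis at the cover's upper face (z = 30 mm). Selector: round grey knob; skirt 40 mm diameter, 14 mm high, sliding on the cover; on it a boss 24 mm diameter, up to 30 mm above the cover. Its 12 mm pin runs in the slot (2 mm side play). Starts in the right half of the long leg. Push low on the skirt, fingertips 4 to 5 mm above the cover.
- gate_corner (a point): Point on the cover's upper face where the selector's axis is when it stands at the corner of the slot (manifold x = -22, y = +43 mm).
- gate_end (a point): Point on the cover's upper face where the selector's axis is when fully home against the closed end of the short leg (manifold x = +20, y = +43 mm). Fixed equipment near it, for the hand: the analyser (0.24 m high) begins at world x = 0.545, right of y = 0.13 m; the centrifuge (0.17 m high) at x = 0.58, left of y = 0.38 m.
- film_box: Bystander, to be left alone: small cardboard box, 40 x 55 x 32 mm high, on the worktop to the right of the manifold. Origin: centre of its underside.
- vial: Bystander, to be left alone: capped white vial, 26 diameter x 70 mm high, on the worktop further right. Origin: centre of its underside.
- oil_bottle: Bystander, to be left alone: small brown dropper bottle, 26 diameter x 73 mm high, on the worktop to the left of the manifold. Origin: centre of its underside.
- dropper_a: Bystander, to be left alone: white dropper bottle, 36 diameter x 97 mm high, on the worktop behind the manifold (next to its like). Origin: centre of its underside.
- dropper_b: Bystander, to be left alone: white dropper bottle, 36 diameter x 97 mm high, on the worktop behind the manifold (next to its like). Origin: centre of its underside.
- selector: The whole selector (see selector_base). Its origin is the point selector_base, its z axis points up along the knob's axis. 0.34 to 0.59 kg; slides with 1.5 to 4.5 N of friction, no spring, stays where it is left. A foot under the cover keeps it in the slot (9 mm of vertical play). Its turning about its own axis does not matter.

How it is judged:
By the outcome, as a careful person would: the job done as asked, in the order asked, and still so for the second after the job is handed in, with the robot touching nothing.
It also fails if it takes over 38 s, if anything falls off the work surface, if the arm or the gripper's body presses on something with over 40 N, if the wrist force passes 120 N, or if a joint passes its speed limit or range.

## Working session

There is one attempt and no reset: what is moved stays moved. The work goes in short steps, each a Python script; the robot and the scene stay as the last script left them, time stands still between calls to the robot, and variables do not carry over. Pictures are saved under pics/ and viewed, and the job is handed in when it is done.

```bash
mkdir -p pics; ls; python3 - <<'E'
from rig import arm
import cv2
for n in ("top","side"):
    im=arm.snapshot(n); cv2.imwrite(f"pics/{n}0.png",im[:,:,::-1])
    c=arm.get_calibration(n); print(n,c)
print(arm.current_t(),arm.grip_depth,arm.current_width(),arm.current_tool_rot())
E
```

```text
pics
top {'intrinsics': array([[448.41236838,   0.        , 323.31740247],
       [  0.        , 448.41236838, 243.54811915],
       [  0.        ,   0.        ,   1.        ]]), 'k1': -0.059765470534678795, 'cam_to_world': array([[ 0.00735446, -0.99060985,  0.13652123,  0.45813783],
       [-0.99992294, -0.00865073, -0.00890417,  0.26826848],
       [ 0.01000156, -0.13644523, -0.99059713,  0.88453151],
       [ 0.        ,  0.        ,  0.        ,  1.        ]])}
side {'intrinsics': array([[580.25574235,   0.        , 323.82437068],
       [  0.        , 580.25574235, 242.69940782],
       [  0.        ,   0.        ,   1.        ]]), 'k1': -0.12241570352206144, 'cam_to_world': array([[-0.99825172, -0.00900529,  0.05841588,  0.51963906],
       [-0.05665866,  0.42724224, -0.90236016,  1.14642149],
       [-0.01683171, -0.90409235, -0.42700553,  0.47422061],
       [ 0.        ,  0.        ,  0.        ,  1.        ]])}
0.1 0.0188 0.0914591254401956 [[ 9.65148464e-01  2.61702930e-01 -1.35147284e-04]
 [ 2.61702924e-01 -9.65147900e-01  1.05413211e-03]
 [ 1.45432346e-04 -1.05276243e-03 -9.99999435e-01]]
```

View pics/top0.png

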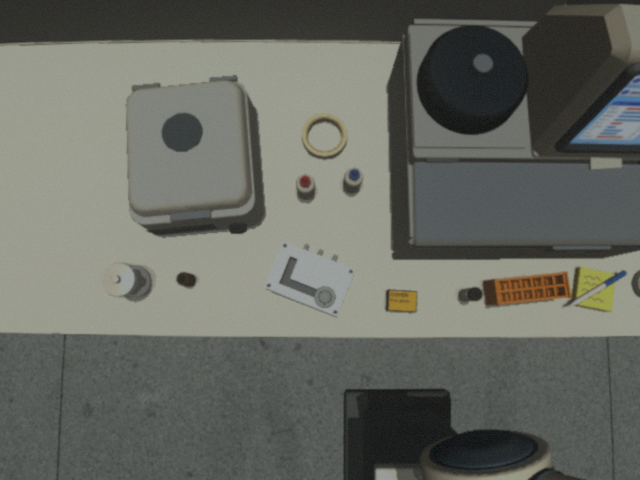

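View pics/side0.png

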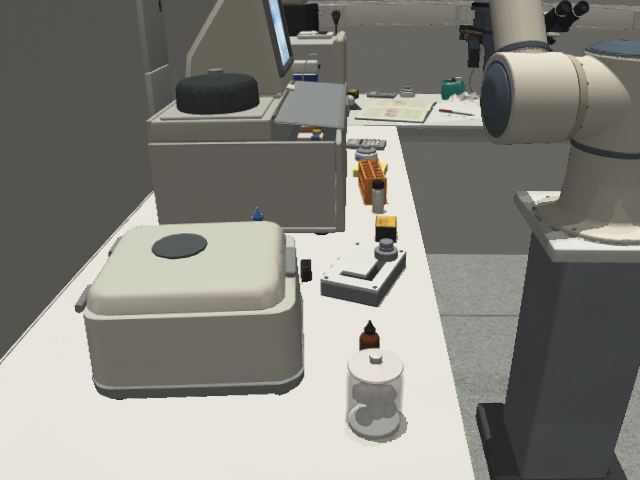

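The top view shows the manifold centred near (310,279), turned slightly, with the selector at about (323,296). The film box is at (402,301), the vial at (470,295), the oil bottle at (187,280) and the droppers at (306,185) and (353,178). I'll zoom in to get accurate pixels.

```bash
python3 - <<'E'
import cv2
im=cv2.imread("pics/top0.png")
c=im[232:327,255:365]; cv2.imwrite("pics/topz.png",cv2.resize(c,None,fx=7,fy=6.2 if 0 else 6,interpolation=cv2.INTER_CUBIC))
c=im[160:320,160:490]; cv2.imwrite("pics/topw.png",cv2.resize(c,None,fx=2.4,fy=2.4,interpolation=cv2.INTER_CUBIC))
im=cv2.imread("pics/side0.png")
c=im[225:310,310:420]; cv2.imwrite("pics/sidez.png",cv2.resize(c,None,fx=7,fy=7,interpolation=cv2.INTER_CUBIC))
E
```

```text
(no output)
```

View pics/topz.png

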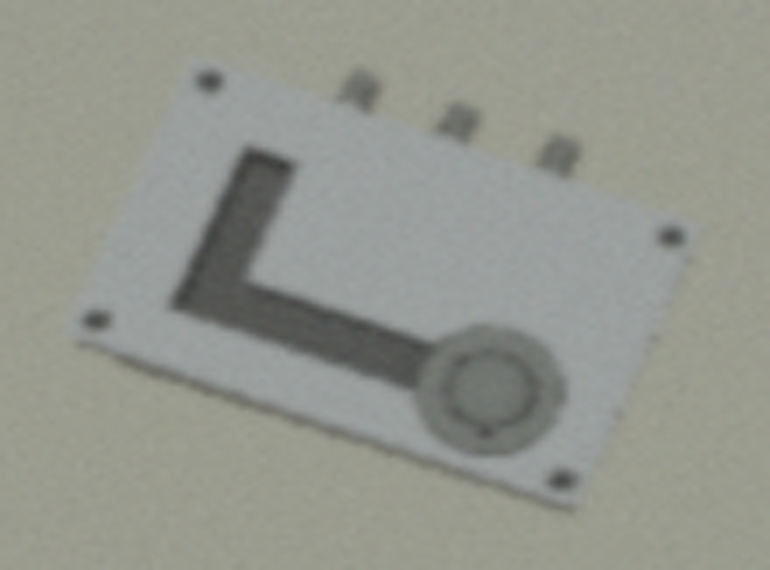

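View pics/sidez.png

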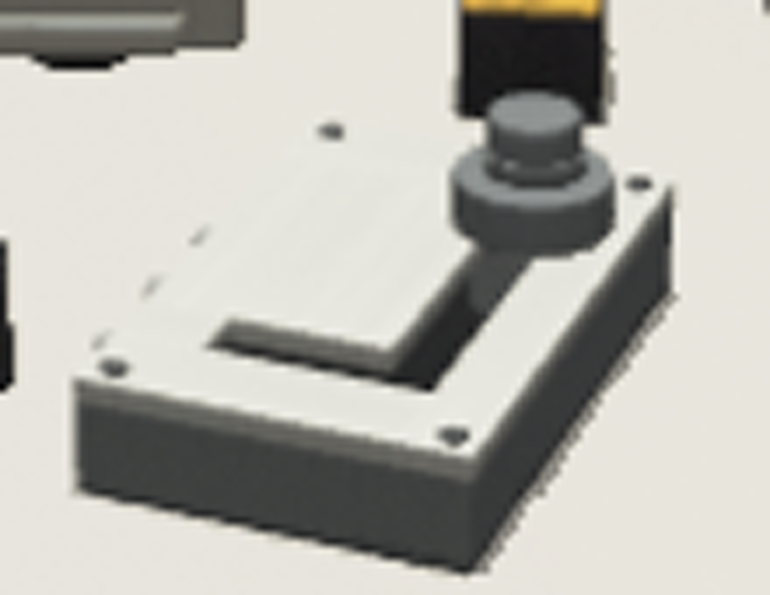

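```bash
cat > h.py <<'E'
import numpy as np
from rig import arm
def proj(n,P,c=None):
    c=c or arm.get_calibration(n); T=np.linalg.inv(c["cam_to_world"]); p=(T[:3,:3]@np.atleast_2d(P).T).T+T[:3,3]
    s=p[:,:2]/p[:,2:]; r2=(s**2).sum(1,keepdims=True); s=s*(1+c["k1"]*r2); K=c["intrinsics"]
    return s*[K[0,0],K[1,1]]+K[:2,2]
def ray(n,uv,z,c=None):
    c=c or arm.get_calibration(n);K=c["intrinsics"]; d=(np.array(uv,float)-K[:2,2])/[K[0,0],K[1,1]]; s=d.copy()
    for _ in range(20): s=d/(1+c["k1"]*(s@s))
    T=c["cam_to_world"]; v=T[:3,:3]@np.array([s[0],s[1],1]); return T[:3,3]+v*(z-T[2,3])/v[2]
E
python3 - <<'E'
from h import *
from scipy.optimize import least_squares
tp=lambda X,Y:((X+.5)/7-.5+255,(Y+.5)/6-.5+232)
sp=lambda X,Y:((X+.5)/7-.5+310,(Y+.5)/7-.5+225)
# corners sign(x),sign(y)
obs=[]
for s,(X,Y) in {(1,1):(196,55),(1,-1):(703,228),(-1,1):(78,338),(-1,-1):(576,505)}.items(): obs.append(("top","c",s,tp(X,Y)))
for s,(X,Y) in {(1,1):(209,81),(1,-1):(672,237),(-1,1):(97,320),(-1,-1):(563,480)}.items(): obs.append(("top","s",s,tp(X,Y)))
for s,(X,Y) in {(1,1):(75,380),(-1,1):(477,460),(-1,-1):(674,187)}.items(): obs.append(("side","c",s,sp(X,Y)))
for s,(X,Y) in {(1,1):(115,368),(1,-1):(331,130),(-1,1):(455,436),(-1,-1):(640,183)}.items(): obs.append(("side","s",s,sp(X,Y)))
def W(p,q): c,s=np.cos(p[2]),np.sin(p[2]); return np.array([p[0]+c*q[0]-s*q[1],p[1]+s*q[0]+c*q[1],.03])
def f(p,cams=("top","side")):
    r=[]
    for n,k,s,uv in obs:
        if n in cams:
            q=(48*s[0]/1e3,75*s[1]/1e3) if k=="c" else (p[3]*s[0],p[4]*s[1])
            r+=list(proj(n,W(p,q))[0]-uv)
    return np.array(r)
p0=[.43,.28,-.2,.04,.068]
for cams in (("top",),("side",),("top","side")):
    r=least_squares(lambda p:f(p,cams),p0); p=r.x
    print(cams,np.round(p[:2],4),np.degrees(p[2]).round(2),p[3:].round(4),"rms px",np.sqrt((r.fun**2).mean()).round(2))
np.save("man.npy",p)
print(np.round(r.fun.reshape(-1,2),1).tolist())
print("slot outer corner",proj("top",W(p,(-.03,.051))),tp(172,306))
print("corner",W(p,(-.022,.043)),"end",W(p,(.02,.043)))
# selector: skirt top at z .044 ; boss top .06
c,s=np.cos(p[2]),np.sin(p[2])
for nm,w in (("boss top",ray("top",tp(489,388),.06)),("skirt",ray("top",tp(491,391),.040)),("boss side",ray("side",sp(535,113),.06))):
    d=w[:2]-p[:2]; print(nm,w.round(4),"man",np.round([c*d[0]+s*d[1],-s*d[0]+c*d[1]],4))
for nm,uv,z in (("film",(402,300),.032),("vial",(474,295),.07),("oil",(187,279),.06),("dA",(306,182),.095),("dB",(354,174),.095)): print(nm,ray("top",uv,z).round(3))
E
```

```text
('top',) [0.5092 0.2859] -20.87 [0.041 0.068] rms px 0.61
('side',) [0.5071 0.288 ] -20.82 [0.041  0.0681] rms px 0.38
('top', 'side') [0.508  0.2864] -20.77 [0.041  0.0681] rms px 0.71
[[-0.2, 0.6], [0.2, -0.0], [-2.2, 0.1], [0.4, 1.2], [-0.1, 0.9], [-0.0, 0.5], [-0.2, 1.0], [0.2, 0.5], [-0.6, -0.7], [-0.8, -0.7], [-0.5, -1.6], [-0.5, -0.1], [-0.6, -0.0], [-0.5, -0.2], [-0.6, -0.0]]
slot outer corner [[278.76434267 283.74426608]] (279.14285714285717, 282.5833333333333)
corner [0.50270189 0.33437493 0.03      ] end [0.54197339 0.3194837  0.03      ]
boss top [0.4745 0.2581 0.06  ] man [-0.0213 -0.0383]
skirt [0.474  0.2573 0.04  ] man [-0.0215 -0.0392]
boss side [0.4723 0.2611 0.06  ] man [-0.0245 -0.0363]
film [0.469 0.111 0.032]
vial [ 0.478 -0.015  0.07 ]
oil [0.504 0.511 0.06 ]
dA [0.679 0.293 0.095]
dB [0.695 0.206 0.095]
```

View pics/topw.png

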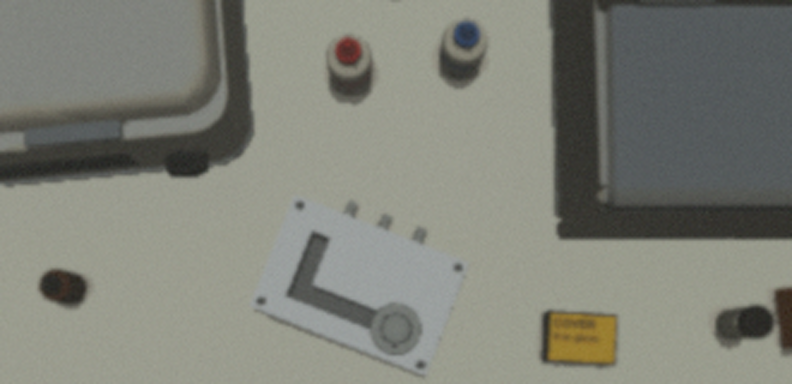

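Both cameras agree on the manifold pose to about 2 mm. Its yaw is -20.8°, which is more than the 15° stated if that is measured from the world axes. The selector sits at about manifold y = -38. For the jaw axis I'll use manifold x, so the long gripper body points between the analyser and the centrifuge. I'll approach inside the analyser front.

```bash
cat >> h.py <<'E'
p=np.load("man.npy"); XM=np.array([np.cos(p[2]),np.sin(p[2]),0]); YM=np.array([-XM[1],XM[0],0])
def W(x,y,z): return np.array([p[0],p[1],0])+XM*x/1e3+YM*y/1e3+np.array([0,0,z])
def M(w): d=np.array(w)-[p[0],p[1],0]; return np.array([d@XM,d@YM])*1e3
def R(s): z=np.array([0,0,-1.]); y=s*XM; return np.column_stack([np.cross(y,z),y,z])
E
python3 - <<'E'
from h import *
a=np.radians(22)
for s in (1,-1):
    for P in ([.4*np.cos(a),.4*np.sin(a),.2],W(-22,-85,.12),W(-22,-85,.0345),W(-22,10,.0345),W(-64,43,.0345),W(-14,43,.0345)):
        q=arm.solve_ik(P,R(s)); print(s,np.round(P,3),None if q is None else np.round(q,1))
q=arm.solve_ik([.11,-.40,.25],arm.current_tool_rot());print(q)
E
```

```text
1 [0.371 0.15  0.2  ] [ 13.4  11.2 107.7  -0.   61.   34.2]
1 [0.457 0.215 0.12 ] [ 18.4  25.8 100.2  -0.   54.   39.1]
1 [0.457 0.215 0.034] [ 18.4  33.9 104.2  -0.   41.9  39.1]
1 [0.491 0.304 0.034] [25.8 37.5 93.8 -0.  48.6 46.6]
1 [0.463 0.349 0.034] [31.1 37.7 93.4 -0.  48.9 51.9]
1 [0.51  0.332 0.034] [27.4 39.3 89.2 -0.  51.5 48.2]
-1 [0.371 0.15  0.2  ] [  13.4   11.2  107.7   -0.    61.  -145.8]
-1 [0.457 0.215 0.12 ] [  18.4   25.8  100.2   -0.    54.  -140.9]
-1 [0.457 0.215 0.034] [  18.4   33.9  104.2   -0.    41.9 -140.9]
-1 [0.491 0.304 0.034] [  25.8   37.5   93.8   -0.    48.6 -133.4]
-1 [0.463 0.349 0.034] [  31.1   37.7   93.4   -0.    48.9 -128.1]
-1 [0.51  0.332 0.034] [  27.4   39.3   89.2   -0.    51.5 -131.8]
[-8.28836485e+01  8.78483106e+00  1.01478945e+02 -2.14621044e-04
  6.97971152e+01 -8.05471051e+00]
```

```bash
python3 - <<'E'
from h import *
import cv2
a=np.radians(22)
arm.grip(0.0)
arm.move_l([.11,-.40,.25],feed=.25); print(arm.current_t(),arm.current_width())
arm.move_to([.4*np.cos(a),.4*np.sin(a),.2],R(1)); print(arm.current_t())
arm.move_l(W(-22,-85,.10),feed=.2)
arm.move_l(W(-22,-85,.0345),feed=.1); print(arm.current_t(),arm.current_force(),M(arm.current_ee_pos()))
for n in ("top","side","wrist"): cv2.imwrite(f"pics/{n}1.png",arm.snapshot(n)[:,:,::-1])
E
python3 - <<'E'
import cv2,numpy as np
a=cv2.imread("pics/top1.png")[200:340,230:430];b=cv2.imread("pics/side1.png")[180:320,290:490]
cv2.imwrite("pics/m1.png",cv2.resize(np.vstack([a,b]),None,fx=2.1*1,fy=2.1))
E
```

```text
2.4667 0.0004560407440325327
4.8417
6.5333 [ 0.02306448 -0.71150305  0.56194343] [-21.78591993 -84.86766574]
```

View pics/m1.png

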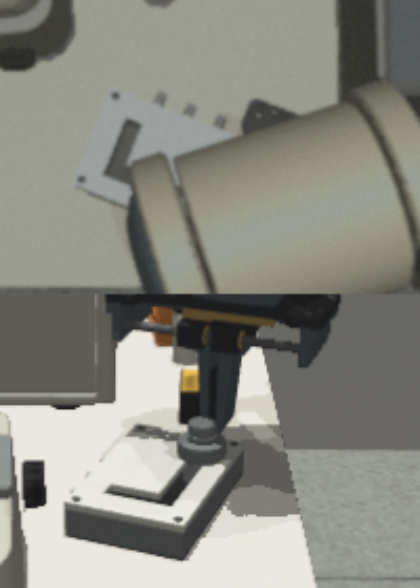

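View pics/wrist1.png

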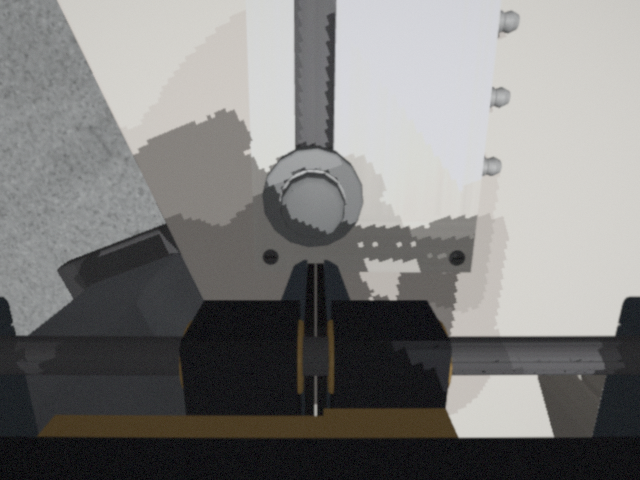

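The wrist view shows the closed fingers (column 316) lined up with the knob (313,195) and the slot (centre column 315). The side view shows the fingertips standing clear behind the skirt. Now I'll push along the long leg, watching the force.

```bash
python3 - <<'E'
from h import *
import cv2
F0=np.array(arm.current_force())
def st(y,feed):
    arm.move_l(W(-22,y,.0345),feed=feed); f=np.array(arm.current_force())-F0
    print(round(arm.current_t(),2),np.round(M(arm.current_ee_pos()),1),"F x,y,z",np.round([f@XM,f@YM,f[2]],1)); return -f@YM
for y in (-76,-72,-60,-45,-30,-15,-3,2):
    if st(y,.035)>20: break
else:
    for y in np.arange(3.5,13,1.5):
        if st(y,.03)>9: break
cv2.imwrite("pics/wrist2.png",arm.snapshot("wrist")[:,:,::-1]);cv2.imwrite("pics/side2.png",arm.snapshot("side")[:,:,::-1])
E
```

```text
7.09 [-22.  -75.7] F x,y,z [-0.3  0.8 -0.1]
7.36 [-22.  -71.8] F x,y,z [ 0.8  0.5 -0.3]
7.85 [-21.9 -59.6] F x,y,z [ 1.2  0.6 -0.6]
8.43 [-21.9 -44.7] F x,y,z [ 0.1 -0.3 -1.2]
9.0 [-21.9 -29.7] F x,y,z [0.4 0.7 0.4]
9.57 [-22.  -14.7] F x,y,z [-0.1  0.1 -0.9]
10.07 [-22.   -2.6] F x,y,z [ 1.2  1.2 -0.6]
10.36 [-22.    2.3] F x,y,z [0.9 0.5 0. ]
10.61 [-22.    3.5] F x,y,z [ 0.8 -0.5 -0.4]
10.86 [-22.   5.] F x,y,z [ 0.1 -1.5 -1. ]
11.11 [-22.    6.6] F x,y,z [ 0.  -0.8  0.1]
11.36 [-22.    8.1] F x,y,z [ 0.2 -0.7 -0.3]
11.61 [-22.2   8.9] F x,y,z [ 0.9 -6.5  3.2]
11.86 [-22.4   9.2] F x,y,z [  2.5 -14.    6.6]
```

View pics/wrist2.png

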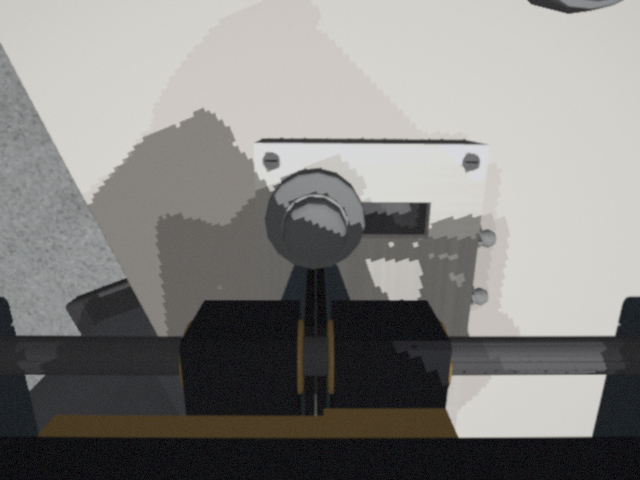

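View pics/side2.png

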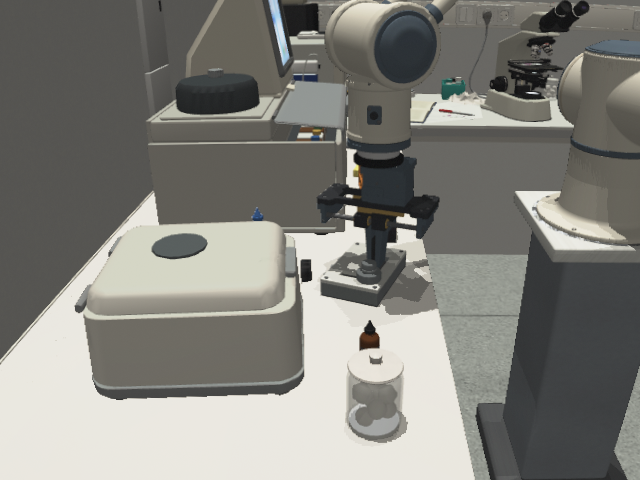

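The wrist view shows the knob at (315,218) standing at the corner, in line with the short leg that opens at (400,218). The force rose to 14 N against the stop. Now I'll back off, go round to the -x side and push along the short leg.

```bash
python3 - <<'E'
from h import *
import cv2
arm.move_l(W(-22,-4,.0345),feed=.08); 
arm.move_l(W(-66,-4,.0345),feed=.12)
arm.move_l(W(-66,44,.0345),feed=.12); arm.sleep(.1)
F0=np.array(arm.current_force())
def st(x,feed):
    arm.move_l(W(x,44,.0345),feed=feed); f=np.array(arm.current_force())-F0
    print(round(arm.current_t(),2),np.round(M(arm.current_ee_pos()),1),"F x,y,z",np.round([f@XM,f@YM,f[2]],1)); return -f@XM
print(arm.current_t(),F0)
for x in (-58,-54,-50,-42,-34,-26,-20):
    if st(x,.03)>15: break
else:
    for x in np.arange(-18.5,-4,1.5):
        if st(x,.03)>9: break
cv2.imwrite("pics/wrist3.png",arm.snapshot("wrist")[:,:,::-1])
E
```

```text
13.4583 [-0.7079112   0.61448104 -0.36844174]
13.88 [-57.7  43.9] F x,y,z [ 1.3 -1.7  0.1]
14.16 [-53.8  44. ] F x,y,z [1.2 0.9 0.2]
14.44 [-49.9  43.9] F x,y,z [-0.1 -0.3  1.1]
14.86 [-41.6  44.1] F x,y,z [ 0.5  0.2 -0.1]
15.28 [-33.6  44.1] F x,y,z [ 1.6 -0.3  0.9]
15.69 [-25.6  44.1] F x,y,z [0.5 0.5 0.1]
16.04 [-19.6  44.1] F x,y,z [ 0.1 -0.8 -0.1]
16.29 [-18.4  44. ] F x,y,z [-0.2 -0.5  1.1]
16.54 [-17.  44.] F x,y,z [-0.9  0.3  1.6]
16.79 [-15.4  44. ] F x,y,z [-0.1 -0.4  0.2]
17.04 [-13.9  44. ] F x,y,z [-1.1 -1.   0.9]
17.29 [-12.4  44. ] F x,y,z [-0.2 -0.3  1. ]
17.54 [-10.8  44. ] F x,y,z [-0.8 -0.8 -0.5]
17.79 [-9.4 44. ] F x,y,z [ 0.  -0.6  0.5]
18.04 [-8.7 43.8] F x,y,z [-5.9  0.7  2.9]
18.29 [-8.3 43.6] F x,y,z [-13.    0.8   6.8]
```

View pics/wrist3.png

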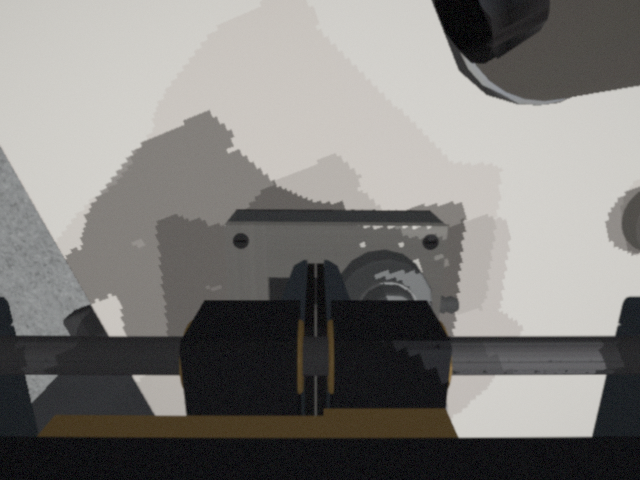

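The force rose to 13 N at a firm stop. The tips taper, so the contact offset fits the axis being near x = +20. I'll back off, raise clear and check with the cameras.

```bash
python3 - <<'E'
from h import *
import cv2
arm.move_l(W(-40,44,.0345),feed=.1)
arm.move_l(W(-60,30,.14),feed=.15)
arm.move_l([.371,.15,.22],feed=.2)
arm.move_joints([-30]+list(arm.current_joint_positions()[1:]))
print(arm.current_t(),arm.current_force())
t=arm.snapshot("top")[:,:,::-1];s=arm.snapshot("side")[:,:,::-1]
cv2.imwrite("pics/top4.png",t);cv2.imwrite("pics/side4.png",s)
cv2.imwrite("pics/top4z.png",cv2.resize(t[232:327,255:365],None,fx=7,fy=6,interpolation=cv2.INTER_CUBIC))
cv2.imwrite("pics/side4z.png",cv2.resize(s[225:310,310:420],None,fx=7,fy=7,interpolation=cv2.INTER_CUBIC))
E
```

```text
22.1083 [0.84243486 1.7482278  0.1959042 ]
```

View pics/top4z.png

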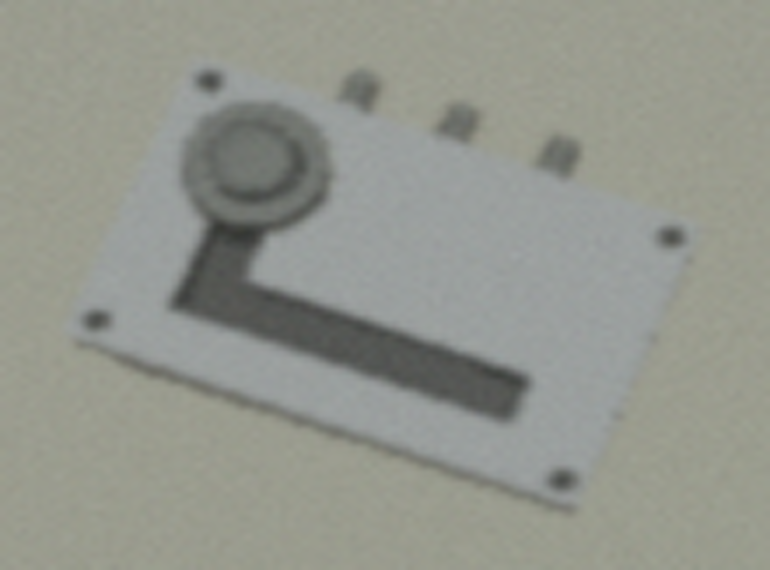

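View pics/side4z.png

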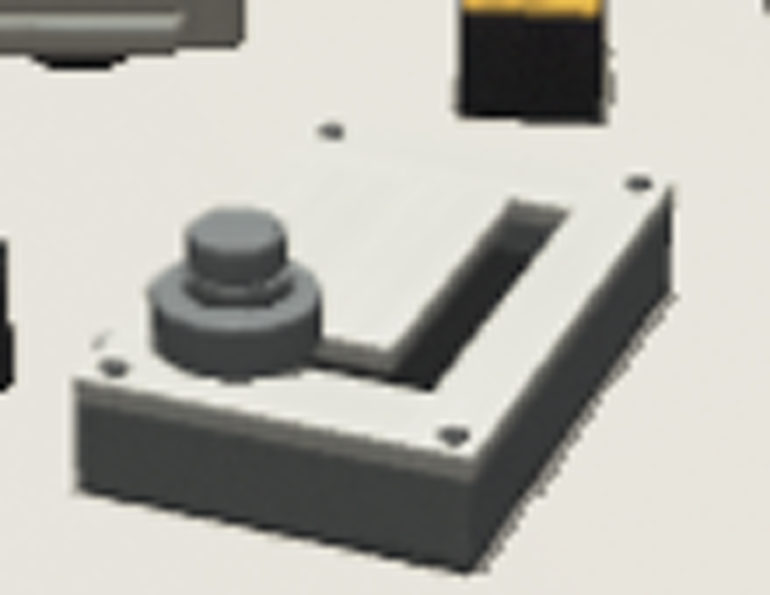

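View pics/top4.png

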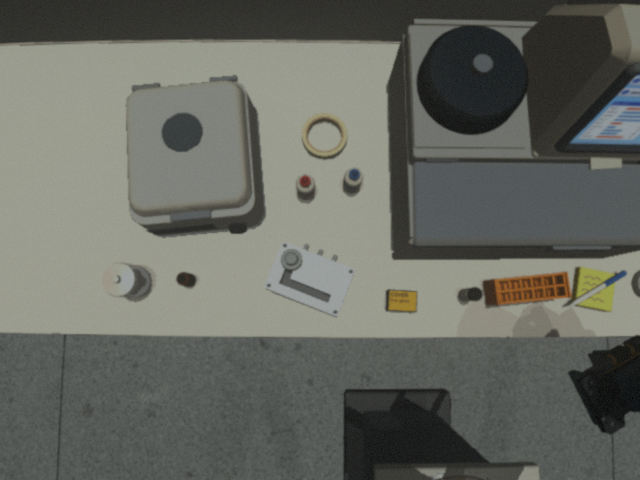

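The zoomed top view shows the knob with its skirt at (256,166) and boss at (255,160). It stands over the closed end of the short leg. I'll measure where it is and compare the bystanders by image difference.

```bash
python3 - <<'E'
from h import *
import cv2
tp=lambda X,Y:((X+.5)/7-.5+255,(Y+.5)/6-.5+232)
sp=lambda X,Y:((X+.5)/7-.5+310,(Y+.5)/7-.5+225)
for nm,w in (("boss",ray("top",tp(254,161),.06)),("skirt",ray("top",tp(256,166),.042)),("side boss",ray("side",sp(237,232),.06))): print(nm,M([*w[:2],0]).round(1))
a=cv2.imread("pics/top0.png").astype(int);b=cv2.imread("pics/top4.png").astype(int)
for n,(u,v) in dict(film=(402,300),vial=(470,295),oil=(187,280),dA=(306,185),dB=(353,178)).items(): print(n,abs(a-b)[v-17:v+17,u-17:u+17].mean().round(2))
print("noise",abs(a-b)[50:80,20:100].mean())
E
```

```text
boss [21.1 44.6]
skirt [21.1 45.2]
side boss [17.8 49.1]
film 1.87
vial 3.59
oil 1.9
dA 1.84
dB 1.79
noise 1.6881944444444446
```

```bash
python3 - <<'E'
from h import *
import cv2
a=cv2.imread("pics/side0.png");b=cv2.imread("pics/side4.png")
for A,B,r in ((a,b,(175,225,365,395)),(cv2.imread("pics/top0.png"),cv2.imread("pics/top4.png"),(284,304,456,486))):
    t=A[r[0]:r[1],r[2]:r[3]]; m=cv2.matchTemplate(B[r[0]-8:r[1]+8,r[2]-8:r[3]+8],t,cv2.TM_CCOEFF_NORMED); _,v,_,l=cv2.minMaxLoc(m); print("vial match",round(v,3),"shift",l[0]-8,l[1]-8)
arm.sign_off(); print(arm.current_t())
E
```

```text
vial match 0.992 shift 0 0
vial match 0.995 shift 0 0
the job is handed in; nothing more can be done
the job is handed in; nothing more can be done
```

The selector is fully home at the closed end of the short leg, and I handed the job in at about 22 s, under the 38 s limit.

With closed fingertips 4.5 mm above the cover, I pushed the skirt along the long leg to a firm stop at the corner (14 N). I then backed off, went round, and pushed it along the short leg to a firm stop (13 N). I never gripped or lifted it, and the hand finished well clear.

**Selector position:** the top camera puts its axis at manifold x ≈ +21, y ≈ +45 mm, against the target of (20, 43) and within the 2 mm slot play plus the calibration error.

**Bystanders:** the film box, oil bottle and both dropper bottles show no change in the top view beyond camera noise. The vial's patch differed slightly more, probably from the arm's shadow; template matching in both cameras gave zero shift.

**What disagreed:**
- The side camera reads the knob about 3–4 mm off the top camera, at (18, 49). It showed a similar, slightly smaller offset before the move, so I relied on the top view and the firm stop.
- The manifold's yaw measured -20.8°, more than the stated 15°. Both cameras agreed and the slot matched, so I used the measured value.

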